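Wedge the rocking stirrer

ROBOT

A 6-joint arm with a two-finger parallel gripper is mounted at the origin on a cart in front of the work surface, level with it; the furniture and walls round the work are solid. World frame = base frame: x ahead of the robot, y to its left, z up, the work surface at z = 0. Lengths are in mm, angles in degrees, forces in N, time in s.
With the tool pointing down it reaches from about 300 to 850 mm from the base axis. Payload 4.2 kg.
Tool frame: the origin (TCP) lies midway between the tips of the shut fingers; the grasp point (between the pads) lies 19 mm behind it (env.tcp_to_grasp is the distance from the TCP to the grasp point, in mm); z points along the fingers, x is the direction in which the jaws open and shut, and the axes are right-handed (so a half turn about z gives the same grasp; the last joint's range is limited). The gripper opens to 91 mm and grips with 3 to 60 N. Pads are 32 mm wide; open, the fingers measure 118 mm over their backs; the gripper's body (76 mm by 178 mm) begins 60 mm behind the grasp point.
Start: joints at [67.265, 18.312, 89.639, -0, 72.044, -1.146], TCP at [211.573, 534.678, 213.976] pointing down, gripper open.
Joint ranges: [-177.97, 177.97], [-48.28, 115.42], [12.27, 149.76], [-77.06, 257.06], [2.81, 150.46], [-146.56, 146.56]. Speed limits (degrees/s): [147.25, 147.25, 180, 180, 180, 180].

INTERFACE

Orientations are given as [roll, pitch, yaw] about the fixed x, y, z axes, in that order (R = Rz(yaw) Ry(pitch) Rx(roll)).
In Python, from workcell import env gives the robot as it stands.
- The arm moves only by the tool drive_tool, never from a script. Its argument "motion" is a list of rows, each a list of 2 entries, a list of its own where there are three numbers: the shift along the world's x, y, z in m, then the turn, a rotation vector about the world's x, y, z in rad. In form: [[[dx, dy, dz], [wx, wy, wz]], ...]. A call has exactly 10 rows; each row shifts and turns the commanded pose from where the row before left it; what a row does not reach is not made up. A row lasts 1/12 s, in which the tool goes at most 41.7 mm and 7.16 degrees, less where a joint would pass 70% of its speed; a pose out of reach is approached as far as the arm can. A call is refused whole if a number of a shift passes 0.0417 or a number of a turn 0.125, either way. A call with a gripper value outside its range is refused whole. "claw" is the opening, from 0 (shut) to 1 (fully open), set as the call begins (left out, the last holds). The fingers move at their own pace and stop on an object; "force" is the grip in N (left out, the last holds). Time passes only in rows, so rows that do not move let the fingers close, or fill a call up. It gives the time, the measured TCP pose, the force and the opening at its end, in the units of the state.
- env.state(): the state, without advancing time (a new reading comes with each control period).
- env.grab_frame(name): name is "side" or "top" or "wrist"; returns the picture (420x560x3 uint8, red, green, blue); there is no depth.
- env.camera_params(name): a dict with "fov_y" (degrees; the focal length in pixels is half the picture's height over the tangent of half this angle, whatever the lens; pixels are square), "cx", "cy" (the principal point, pixels), "pose" (4x4, takes a point from camera to world coordinates). Camera axes: x right, y down, z forward; pixel columns grow to the right and rows downward; lengths in mm; the calibration is good to about 2 mm. A picture is of the moment at which its call begins: read the wrist's pose just before it. camera_params takes no time and is no camera call; for the wrist camera it gives the pose at the moment of the call.
- env.job_done(): hands the job in, once; it reports no verdict.
The state is a dict: "time_s": time; "qpos": joint angles; "qvel": joint speeds; "effort": joint torques, N m; "ee_pos": TCP position; "ee_rot": TCP orientation; "force": force on the tool from outside, world axes, zero at the start; "torque": the same for the moment, N m; "gripper_width": finger opening in mm.
Only numpy, scipy, OpenCV 4.12 (cv2) and the standard library are available. Lean on these libraries where they do the work, as an engineer would, in place of code of your own. Each camera call takes 0.05 s, during which the arm holds its last target.

TASK

The stirrer rocks because the foot under its left front corner is too short. Press down on that corner with a fingertip to feel it dip, let it come back, then push the loose wedge along the bench, thin end first, until it sits snug under that foot. Finish still pressing the corner firmly with a fingertip to show that it no longer dips; only push and press: grip or lift nothing, keep the stirrer in its place and leave the other things alone.

Things in the scene. Friction and masses are not known exactly. Their poses are not given: they have to be found in the camera images.
- stirrer: square bench stirrer, grey housing, white top plate, black display and knob on its front (-x); 150 x 150 mm, top 70 mm and underside of the housing 18 mm above the bench; 0.7 to 1 kg, loose, slides if pushed sideways with 3 N or more. Origin: centre of its footprint at bench level; x to its back, y to its left, z up. Stands level on three rubber feet at (58, 58), (58, -58), (-58, -58) mm
- press_corner (a point): place to press, on the stirrer's top above the short foot, 20 mm in from both edges, 70 mm above the bench while level. About 1 to 3 N here tips the stirrer until the short foot meets the bench or wedge; let go, it comes back level. First touch gives a short force peak of up to 15 N; go on down, the dip is 5 to 8.5 mm
- short_foot (a point): the fourth, short foot, at (-58, 58) mm under the left front corner: a flat-ended cylinder of 22 mm diameter whose sole hangs 5 to 8.5 mm above the bench (how much is not told). This point is on its axis at the level of the other soles
- wedge: plain grey plastic wedge lying flat on the bench left of the stirrer, thin end towards it, 40 mm wide, 110 mm long, 2 mm thick at the thin end rising evenly to 14.9 mm, 80 g, with an upright tab 44 mm wide, 8 mm thick, 24 mm high across its thick end. Origin: bench level, where ramp and tab meet; the thin end points along its -y, z up. Slides under about 1 N
- wedge_tip (a point): middle of the wedge's thin edge, at bench level, 110 mm from the tab along the wedge's -y
- wedge_tab (a point): middle of the tab's outer face (looks along the wedge's +y), 12 mm above the bench; push here towards the wedge's -y
- slide_case_a: bystander: flat clear slide case with a blue label, 39 x 83 x 24 mm, on the bench beside the stirrer's left side, behind the wedge's way; origin at the centre of its underside
- tally_counter: bystander: round steel tally counter, 50 x 61 x 17 mm, on the bench in front of the wedge's way; origin at the centre of its underside
- pen_2: bystander: thin pale pen, 145 mm long, 9 mm thick, on the bench in front of the stirrer; origin at the centre of its underside

How it is judged:
By the outcome, as a careful person would: the job done as asked, in the order asked, and still so for the second after the job is handed in, while the arm keeps its last pose, push and grip.
It also fails if it takes over 58 s, if anything falls off the work surface, if the arm or the gripper's body presses on something with over 40 N, if the wrist force passes 120 N, or if a joint passes its speed limit or range.

## Working session

There is one attempt and no reset: what is moved stays moved. The work goes in short steps, Python scripts to look and compute and a tool call to move; the robot and the scene stay as the last step left them, time stands still between calls to the robot, and variables do not carry over. Pictures are saved under pics/ and viewed, and the job is handed in when it is done.

Besides the shell and the picture viewer there is one more tool, called as name(argument=value, ...), one argument or row to a line, values as JSON. drive_tool: Moves the arm, as the interface text tells. Its arguments: {"type":"object","properties":{"motion":{"type":"array","items":{"type":"array"}},"claw":{"type":"number"},"force":{"type":"number"}},"required":["motion"]}

```bash
mkdir -p pics; ls
python3 - <<'E'
from workcell import env
import cv2,numpy as np
print(env.state())
for n in("side","top","wrist"):
    p=env.camera_params(n);print(n,p)
    cv2.imwrite(f"pics/{n}0.png",env.grab_frame(n)[:,:,::-1])
E
```

```text
pics
{'time_s': 0.0, 'qpos': array([ 6.72661279e+01,  1.83501619e+01,  8.97079264e+01,  7.70682573e-04,
        7.20439763e+01, -1.14583368e+00]), 'qvel': array([-0.031754  ,  0.05568728,  0.0771313 ,  0.05003522, -0.02085978,
       -0.04771872]), 'effort': array([-2.08391881e-03, -4.12464809e+01, -2.31966877e+01,  7.26274517e-02,
        4.57011780e-02, -1.41608311e-04]), 'ee_pos': array([211.35277624, 534.18631919, 213.12481736]), 'ee_rot': array([-1.79997226e+02,  1.02029549e-01,  6.84117259e+01]), 'force': array([ 0.10854045, -0.24246721,  0.66400776]), 'torque': array([-0.01887164,  0.02509261,  0.05130094]), 'gripper_width': 91.24968631390934}
side {'fov_y': 52.89321227680929, 'cx': 282.6500447859218, 'cy': 204.48878778085003, 'pose': array([[-9.96157705e-01,  6.46266070e-02, -5.91035464e-02,
         5.81387892e+02],
       [ 8.71277878e-02,  6.63016946e-01, -7.43516831e-01,
         7.83271627e+02],
       [-8.86431727e-03, -7.45809581e-01, -6.66100212e-01,
         6.40808373e+02],
       [ 0.00000000e+00,  0.00000000e+00,  0.00000000e+00,
         1.00000000e+00]])}
top {'
[... 163 characters left out ...]
e+02],
       [-9.99504917e-01, -2.99018473e-02, -9.78777642e-03,
         1.61984760e+02],
       [ 1.23848835e-02, -8.79427798e-02, -9.96048534e-01,
         9.27534503e+02],
       [ 0.00000000e+00,  0.00000000e+00,  0.00000000e+00,
         1.00000000e+00]])}
wrist {'fov_y': 69.85976051230784, 'cx': 278.06795987978154, 'cy': 209.38734466265333, 'pose': array([[ 3.68287668e-01,  8.90532734e-01,  2.67049891e-01,
         1.35487920e+02],
       [ 9.29710722e-01, -3.52312321e-01, -1.07303318e-01,
         5.63318713e+02],
       [-1.47215056e-03,  2.87797636e-01, -9.57690113e-01,
         3.85522311e+02],
       [ 0.00000000e+00,  0.00000000e+00,  0.00000000e+00,
         1.00000000e+00]])}
```

View pics/side0.png

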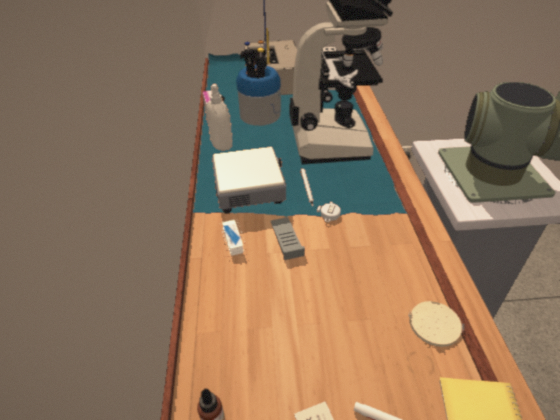

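View pics/top0.png

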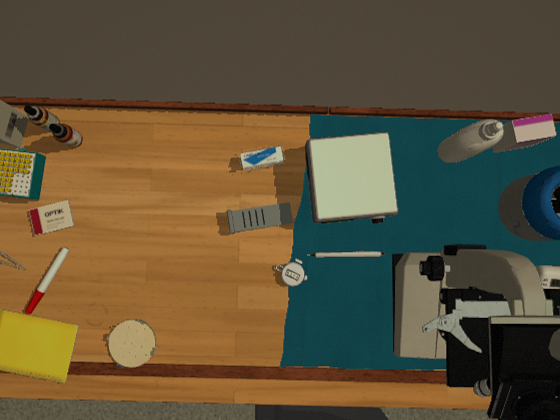

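View pics/wrist0.png

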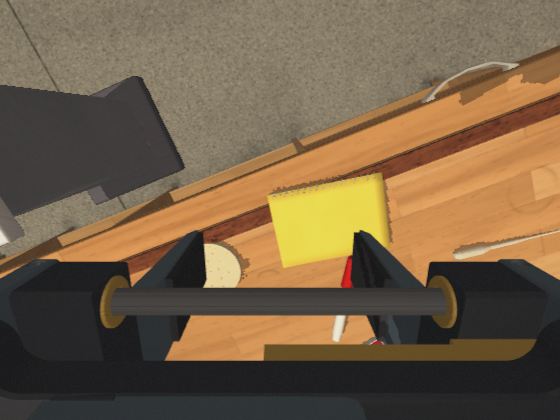

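Top view: stirrer plate at about (307–397, 133–222), wedge at (228–291, 203–232) with its thin end to the right, slide case (262,158), counter (292,273), pen (345,254). Next I zoom in to measure.

Run:
```python
import cv2
a=cv2.imread("pics/top0.png")[120:295,215:415];cv2.imwrite("pics/topz.png",cv2.resize(a,None,fx=4,fy=3.4*4/3.4*0.85,interpolation=cv2.INTER_CUBIC)[:600])
b=cv2.imread("pics/side0.png")[140:270,205:355];cv2.imwrite("pics/sidez.png",cv2.resize(b,None,fx=4.5,fy=4.5,interpolation=cv2.INTER_CUBIC)[:600])
```

```text
(no output)
```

View pics/topz.png

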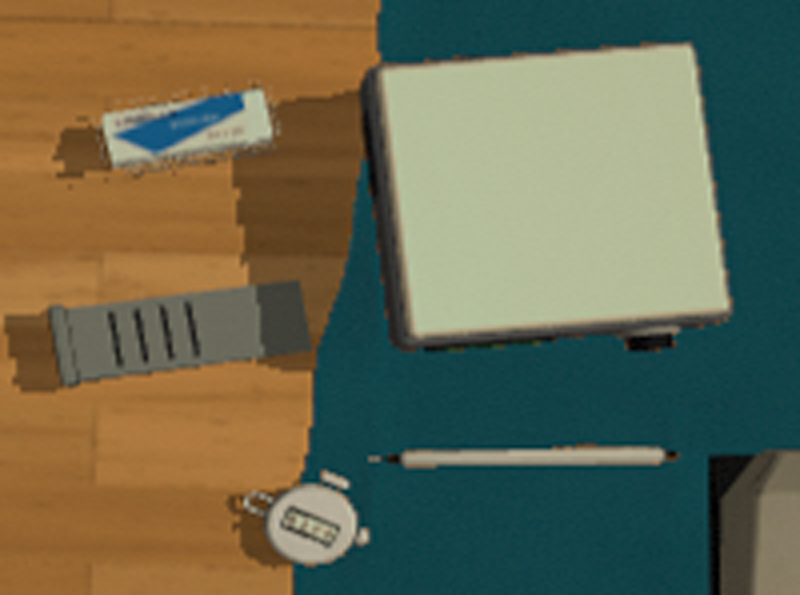

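View pics/sidez.png

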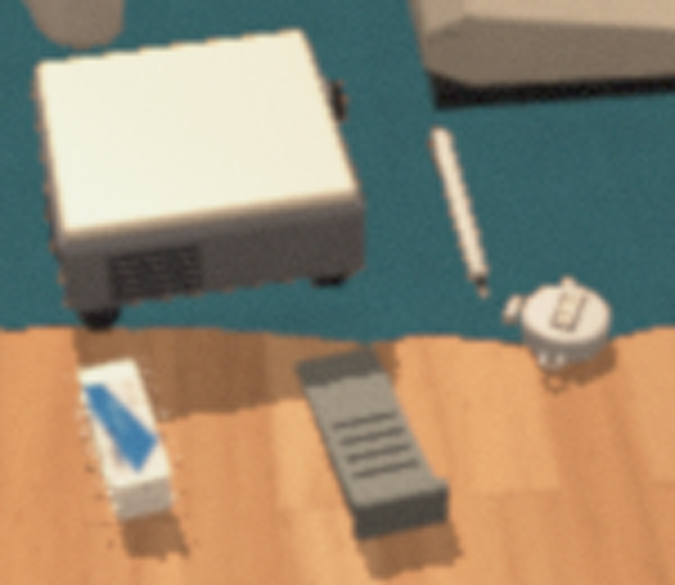

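```bash
cat > h.py <<'E'
import numpy as np,cv2,json
from workcell import env
C={n:env.camera_params(n) for n in("side","top")}
def ray(n,p,z,c=None):
    c=c or C[n];f=210/np.tan(np.radians(c["fov_y"]/2));T=c["pose"]
    d=T[:3,:3]@np.array([(p[0]-c["cx"])/f,(p[1]-c["cy"])/f,1]);o=T[:3,3]
    return (o+d*(z-o[2])/d[2])
def px(n,P,c=None):
    c=c or C[n];f=210/np.tan(np.radians(c["fov_y"]/2));T=c["pose"]
    q=T[:3,:3].T@(np.array(P)-T[:3,3]);return np.array([f*q[0]/q[2]+c["cx"],f*q[1]/q[2]+c["cy"]])
def quad(mask,roi):
    m=np.zeros_like(mask);x0,y0,x1,y1=roi;m[y0:y1,x0:x1]=mask[y0:y1,x0:x1]
    cs,_=cv2.findContours(m,cv2.RETR_EXTERNAL,cv2.CHAIN_APPROX_NONE);c=max(cs,key=cv2.contourArea)
    return c
E
python3 - <<'E'
from h import *
for n,roi in(("top",(295,120,410,235)),("side",(205,140,295,200))):
    a=cv2.imread(f"pics/{n}0.png").astype(int)
    m=((a.min(2)>(120 if n=="top" else 165))*255).astype(np.uint8)
    c=quad(m,roi);print(n,cv2.contourArea(c),cv2.boundingRect(c))
    # quadrilateral
    W=np.array([ray(n,p[0],70)[:2] for p in c],np.float32)
    r=cv2.minAreaRect(W);print(r);print(cv2.boxPoints(r).round(1))
    M=cv2.moments(W.reshape(-1,1,2));print(M["m10"]/M["m00"],M["m01"]/M["m00"])
# wedge: hand corners from zoom
z=lambda u,v:(215+u/4,120+v/3.4)
def t(n,p,h):print(n,np.round(p,1),np.round(ray(n,p,h)[:2],1))
for p,h in(((300,281),2),((314,353),2),((50,308),24),((65,386),24),((66,305),24),((78,382),24)):t("top",z(*p),h)
s=lambda u,v:(205+u/4.5,140+v/4.5)
for p,h in(((298,368),2),((372,348),2),((358,533),0),((445,517),0),((355,503),24),((447,485),24)):t("side",s(*p),h)
for p in((330,275),(100,315)):t("side",s(*p),5)
E
```

```text
top 6000.5 (311, 133, 86, 86)
((601.9717407226562, 10.589546203613281), (139.0364532470703, 138.41744995117188), 7.147589683532715)
[[524.4  70.6]
 [541.6 -66.7]
 [679.6 -49.4]
 [662.3  87.9]]
601.9445216046994 10.637159708340205
side 2187.0 (214, 147, 69, 44)
((600.5885009765625, 12.751998901367188), (139.44471740722656, 138.39703369140625), 7.164543151855469)
[[522.8  72.7]
 [540.  -64.6]
 [678.4 -47.2]
 [661.1  90.1]]
600.6853065690626 12.987776457412725
top [290.  202.6] [557.1 116.8]
top [293.5 223.8] [517.4 109.2]
top [227.5 210.6] [536.8 232. ]
top [231.2 233.5] [495.  223.7]
top [231.5 209.7] [538.7 224.8]
top [234.5 232.4] [497.3 217.8]
side [271.2 221.8] [554.3 124. ]
side [287.7 217.3] [517.4 113.5]
side [284.6 258.4] [534.8 229.2]
side [303.9 254.9] [495.3 223.5]
side [283.9 251.8] [536.3 232.8]
side [304.3 247.8] [495.4 226.2]
side [278.3 201.1] [533.8  61.1]
side [227.2 210. ] [649.7  80. ]
```

drive_tool(
  motion=[
    [[0.0164,-0.0237,0],[0,0,-0.0535]],
    [[0.0164,-0.0237,0],[0,0,-0.0535]],
    [[0.0164,-0.0237,0],[0,0,-0.0535]],
    [[0.0164,-0.0237,0],[0,0,-0.0535]],
    [[0.0164,-0.0237,0],[0,0,-0.0535]],
    [[0.0164,-0.0237,0],[0,0,-0.0535]],
    [[0.0164,-0.0237,0],[0,0,-0.0535]],
    [[0.0164,-0.0237,0],[0,0,-0.0535]],
    [[0.0164,-0.0237,0],[0,0,-0.0535]],
    [[0.0164,-0.0237,0],[0,0,-0.0535]],
  ],
  claw=0,
)

```text
time_s: 0.98
ee_pos: [376.0, 296.3, 213.8]
ee_rot: [180.0, 0.0, 37.6]
force: [-0.2, 0.7, -0.4]
gripper_width: 27.4
```

drive_tool(
  motion=[
    [[0.0164,-0.0237,-0.01],[0,0,-0.0535]],
    [[0.0164,-0.0237,-0.01],[0,0,-0.0535]],
    [[0.0164,-0.0237,-0.01],[0,0,-0.0535]],
    [[0.0164,-0.0237,-0.01],[0,0,-0.0535]],
    [[0.0164,-0.0237,-0.01],[0,0,-0.0535]],
    [[0.0164,-0.0237,-0.01],[0,0,-0.0535]],
    [[0.0164,-0.0237,-0.01],[0,0,-0.0535]],
    [[0.0164,-0.0237,-0.01],[0,0,-0.0535]],
    [[0.0164,-0.0237,-0.01],[0,0,-0.0535]],
    [[0.0164,-0.0237,-0.01],[0,0,-0.0535]],
  ],
)

```text
time_s: 1.82
ee_pos: [540.0, 59.3, 113.3]
ee_rot: [-180.0, 0.0, 6.9]
force: [0.3, 1.0, -0.9]
gripper_width: 0.5
```

```bash
sleep 1
python3 - <<'E'
from h import *
s=env.state();print(s["time_s"],s["ee_pos"],s["ee_rot"],s["force"],s["gripper_width"])
for n in("side","wrist"):
    cv2.imwrite(f"pics/{n}1.png",env.grab_frame(n)[:,:,::-1])
E
```

```text
1.8167 [540.04897173  59.34045821 113.27099776] [-1.79994281e+02  1.84701310e-02  6.93840527e+00] [ 0.27834133  0.99994202 -0.94806148] 0.5114580826985557
```

View pics/side1.png

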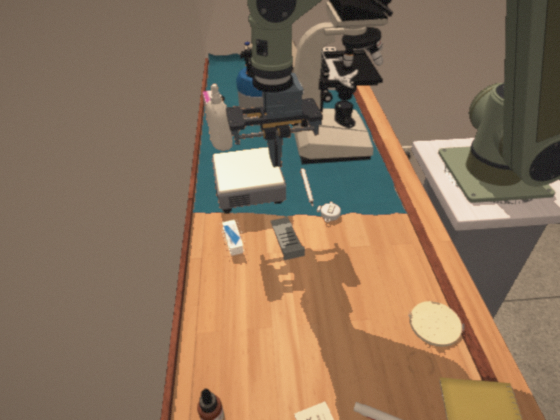

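View pics/wrist1.png

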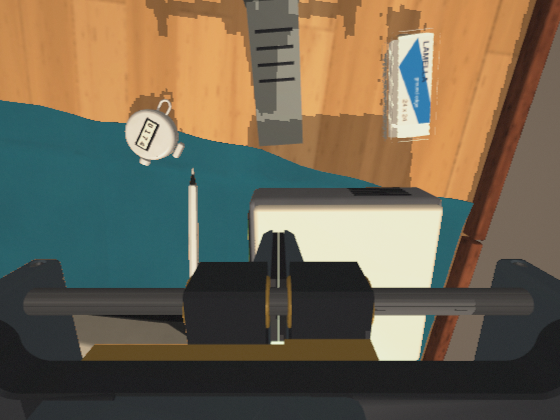

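Wrist view: fingers above the plate's left front corner; wedge tip edge from about (258,147) to (302,143), its body rising to the top of the frame. I use it to refine the lateral offset.

Run:
```python
from h import *
c=env.camera_params("wrist")
a=cv2.imread("pics/wrist1.png");b=a[0:230,110:480];cv2.imwrite("pics/w1z.png",cv2.resize(b,None,fx=2.1,fy=2.1,interpolation=cv2.INTER_CUBIC))
```

```text
(no output)
```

View pics/w1z.png

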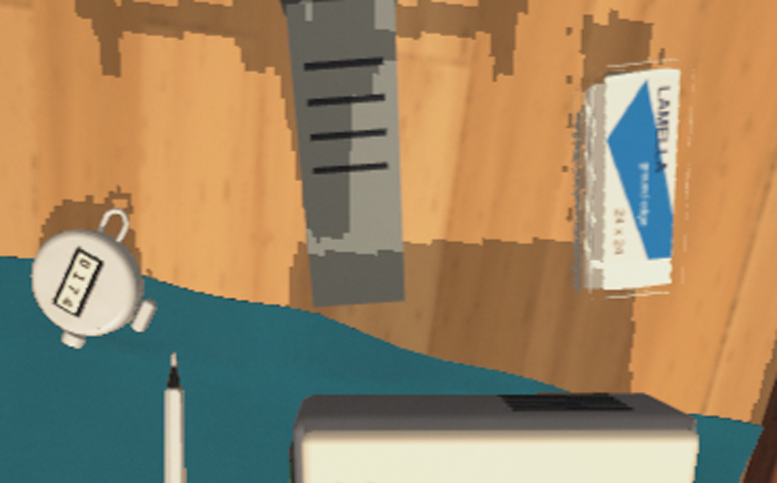

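Run:
```python
from h import *
c=env.camera_params("wrist")
P=lambda u,v,z:ray("w",(110+u/2.1,v/2.1),z,c)[:2].round(1)
print("tip",P(313,306,2),P(404,300,2))
print("ramp up", P(290,30,13),P(397,30,13))
print("case",P(603,292,24),P(672,283,24),P(681,69,24),P(608,73,24), "bot",P(578,288,0))
print("stirrer top corner",P(305,432,70),P(697,430,70))
print("counter", P(140,310,10))
```

```text
tip [516.1 111.9] [555.4 119.3]
ramp up [497.8 213.2] [537.7 217.9]
case [632.4 133.3] [659.  140.1] [642.3 214.6] [616.1 210.2] bot [630.5 133.3]
stirrer top corner [521.3  74.3] [658.4  91.6]
counter [443.2 102.2]
```

drive_tool(
  motion=[
    [[0,0,-0.005],[0,0,0]],
    [[0,0,-0.006],[0,0,0]],
    [[0,0,-0.006],[0,0,0]],
    [[0,0,-0.006],[0,0,0]],
    [[0,0,-0.006],[0,0,0]],
    [[0,0,-0.005],[0,0,0]],
    [[0,0,-0.003],[0,0,0]],
    [[0,0,-0.002],[0,0,0]],
    [[0,0,-0.001],[0,0,0]],
    [[0,0,0],[0,0,0]],
  ],
)

```text
time_s: 2.75
ee_pos: [539.6, 60.7, 73.9]
ee_rot: [180.0, 0.0, 7.1]
force: [-0.0, -0.3, 0.4]
gripper_width: 0.3
```

drive_tool(
  motion=[
    [[0,0,-0.0005],[0,0,0]],
    [[0,0,-0.0005],[0,0,0]],
    [[0,0,-0.0005],[0,0,0]],
    [[0,0,-0.0005],[0,0,0]],
    [[0,0,-0.0005],[0,0,0]],
    [[0,0,-0.0005],[0,0,0]],
    [[0,0,-0.0005],[0,0,0]],
    [[0,0,-0.0005],[0,0,0]],
    [[0,0,0],[0,0,0]],
    [[0,0,0],[0,0,0]],
  ],
)

```text
time_s: 3.58
ee_pos: [539.5, 60.7, 70.2]
ee_rot: [-180.0, -0.0, 7.1]
force: [-0.5, -0.7, 2.3]
gripper_width: 0.7
```

Touching at about z 70. Going on down slowly.

drive_tool(
  motion=[
    [[0,0,-0.0005],[0,0,0]],
    [[0,0,-0.0005],[0,0,0]],
    [[0,0,-0.0005],[0,0,0]],
    [[0,0,-0.0005],[0,0,0]],
    [[0,0,-0.0005],[0,0,0]],
    [[0,0,-0.0005],[0,0,0]],
    [[0,0,-0.0005],[0,0,0]],
    [[0,0,-0.0005],[0,0,0]],
    [[0,0,0],[0,0,0]],
    [[0,0,0],[0,0,0]],
  ],
)

```text
time_s: 4.42
ee_pos: [537.2, 62.5, 67.1]
ee_rot: [-179.8, 0.2, 7.0]
force: [-8.0, 5.7, 14.0]
gripper_width: 0.6
```

drive_tool(
  motion=[
    [[0,0,-0.0005],[0,0,0]],
    [[0,0,-0.0005],[0,0,0]],
    [[0,0,0],[0,0,0]],
    [[0,0,0],[0,0,0]],
    [[0,0,0],[0,0,0]],
    [[0,0,0],[0,0,0]],
    [[0,0,0],[0,0,0]],
    [[0,0,0],[0,0,0]],
    [[0,0,0],[0,0,0]],
    [[0,0,0],[0,0,0]],
  ],
)

```text
time_s: 5.25
ee_pos: [536.6, 63.0, 66.3]
ee_rot: [-179.7, 0.3, 7.0]
force: [-9.7, 7.4, 16.7]
gripper_width: 0.3
```

The tipping top carries the fingertip outwards and loads it sideways. I follow that drift, then go on down.

drive_tool(
  motion=[
    [[-0.001,0.0008,0],[0,0,0]],
    [[-0.001,0.0008,0],[0,0,0]],
    [[-0.001,0.0008,0],[0,0,0]],
    [[0,0,0],[0,0,0]],
    [[-0.0003,0.0003,-0.0005],[0,0,0]],
    [[-0.0003,0.0003,-0.0005],[0,0,0]],
    [[-0.0003,0.0003,-0.0005],[0,0,0]],
    [[-0.0003,0.0003,-0.0005],[0,0,0]],
    [[0,0,0],[0,0,0]],
    [[0,0,0],[0,0,0]],
  ],
)

```text
time_s: 6.08
ee_pos: [535.9, 63.7, 65.5]
ee_rot: [179.9, -0.1, 7.1]
force: [-4.9, -2.1, 18.1]
gripper_width: 0.3
```

drive_tool(
  motion=[
    [[-0.0006,-0.0002,0],[0,0,0]],
    [[-0.0004,-0.0002,0],[0,0,0]],
    [[0,0,0],[0,0,0]],
    [[-0.0003,0.0002,-0.0005],[0,0,0]],
    [[-0.0003,0.0002,-0.0005],[0,0,0]],
    [[0,0,0],[0,0,0]],
    [[0,0,0],[0,0,0]],
    [[0,0,0],[0,0,0]],
    [[0,0,0],[0,0,0]],
    [[0,0,0],[0,0,0]],
  ],
)

```text
time_s: 6.92
ee_pos: [535.9, 63.7, 65.4]
ee_rot: [179.9, -0.3, 7.1]
force: [-3.3, -1.7, 20.8]
gripper_width: 0.5
```

Run:
```python
from h import *
s=env.state();print(s["time_s"],s["ee_pos"],s["force"],s["torque"])
for n in("side","wrist"):
    cv2.imwrite(f"pics/{n}2.png",env.grab_frame(n)[:,:,::-1])
a=cv2.imread("pics/side2.png")[140:230,205:305]
b=cv2.imread("pics/side0.png")[140:230,205:305]
cv2.imwrite("pics/s2z.png",cv2.resize(np.hstack([b,a]),None,fx=4,fy=4,interpolation=cv2.INTER_CUBIC))
```

```text
6.9167 [535.86022413  63.73940433  65.4292596 ] [-3.33631557 -1.71948384 20.80541189] [-0.74196887  0.62840581 -0.03040976]
```

View pics/s2z.png

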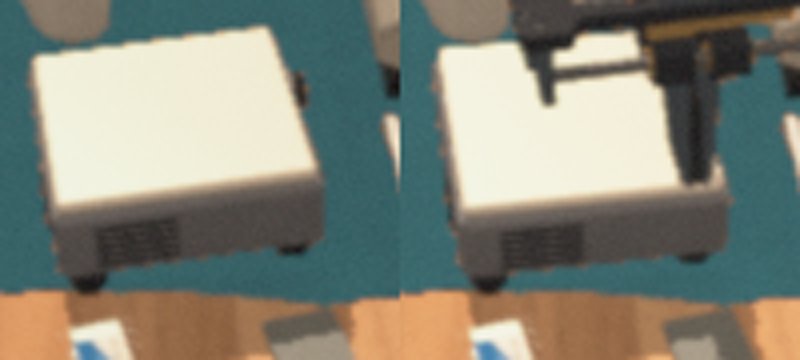

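Right half: the corner has visibly dipped and the short foot meets the bench (z 65.4 and stiff, so a dip of about 5 mm). Now I let it come back level.

drive_tool(
  motion=[
    [[0.001,-0.0003,0.0015],[0,0,0]],
    [[0.001,-0.0003,0.0015],[0,0,0]],
    [[0.0006,-0.0005,0.001],[0,0,0]],
    [[0.0006,-0.0005,0.001],[0,0,0]],
    [[0.0006,-0.0005,0.001],[0,0,0]],
    [[0.0006,-0.0005,0.001],[0,0,0]],
    [[0.0006,-0.0005,0.001],[0,0,0]],
    [[0.0003,-0.0003,0.001],[0,0,0]],
    [[0,0,0.001],[0,0,0]],
    [[0,0,0.002],[0,0,0]],
  ],
)

```text
time_s: 7.85
ee_pos: [538.7, 60.8, 73.5]
ee_rot: [-180.0, 0.1, 7.1]
force: [0.3, -0.2, -0.1]
gripper_width: 0.8
```

drive_tool(
  motion=[
    [[0,0,0.004],[0,0,0]],
    [[0,0,0.006],[0,0,0]],
    [[0,0,0.01],[0,0,0]],
    [[0,0.005,0.01],[0,0,0]],
    [[0,0.01,0.005],[0,0,0]],
    [[-0.001,0.02,0.005],[0,0,0]],
    [[-0.002,0.025,0],[0,0,0]],
    [[-0.003,0.03,0],[0,0,0]],
    [[-0.003,0.03,0],[0,0,0]],
    [[-0.003,0.03,0],[0,0,0]],
  ],
)

```text
time_s: 8.68
ee_pos: [526.8, 213.1, 114.9]
ee_rot: [-180.0, -0.1, 7.1]
force: [1.6, 0.2, -0.6]
gripper_width: 0.5
```

Run:
```python
from h import *
s=env.state();print(s["time_s"],s["ee_pos"],s["force"],s["torque"])
cv2.imwrite(f"pics/wrist3.png",env.grab_frame("wrist")[:,:,::-1])
cv2.imwrite(f"pics/side3.png",env.grab_frame("side")[:,:,::-1])
for n,roi in(("side",(205,140,295,200)),):
    a=cv2.imread(f"pics/{n}3.png").astype(int)
    m=((a.min(2)>165)*255).astype(np.uint8)
    c=quad(m,roi)
    W=np.array([ray(n,p[0],70)[:2] for p in c],np.float32)
    r=cv2.minAreaRect(W);print(r)
a=cv2.imread("pics/side3.png")[140:270,205:355]
cv2.imwrite("pics/s3z.png",cv2.resize(a,None,fx=4.5,fy=4.5,interpolation=cv2.INTER_CUBIC))
```

```text
8.6833 [526.82341562 213.08628469 114.86006728] [ 1.56487045  0.16235652 -0.56868079] [-0.07853977  0.04481295 -0.04065871]
((647.9295043945312, 18.79949951171875), (44.72780990600586, 139.2438201904297), 6.717024326324463)
```

View pics/s3z.png

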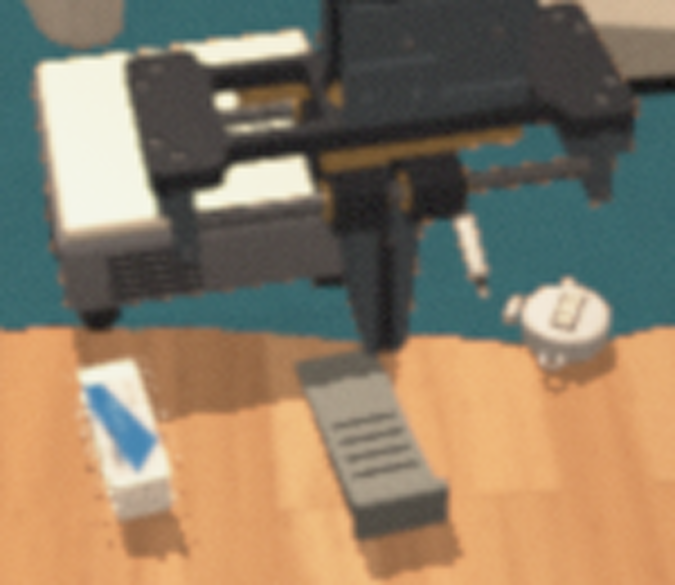

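View pics/wrist3.png

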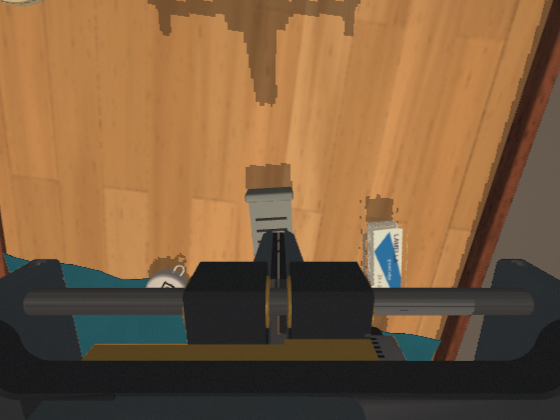

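Side view: the stirrer's visible corners are where they were, so it is back level. Wrist view: tab top face between (246,190) and (293,188). I check the tab from here.

Run:
```python
from h import *
c=env.camera_params("wrist")
a=cv2.imread("pics/wrist3.png");b=a[150:250,200:340];cv2.imwrite("pics/w3z.png",cv2.resize(b,None,fx=5,fy=5,interpolation=cv2.INTER_CUBIC))
```

```text
(no output)
```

View pics/w3z.png

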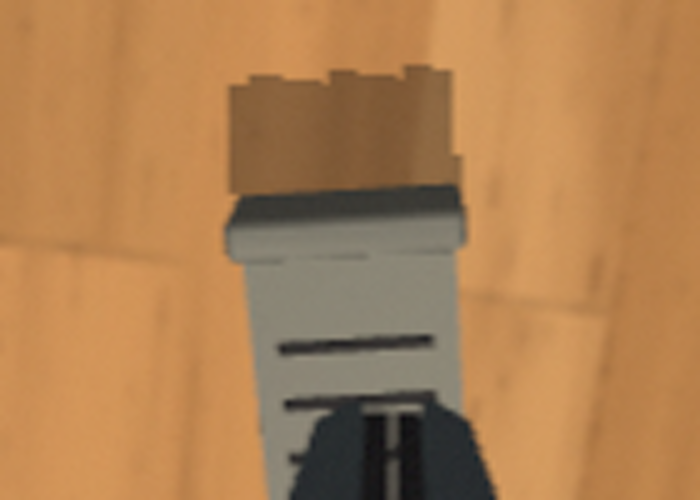

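Run:
```python
from h import *
c=env.camera_params("wrist")
P=lambda u,v,z:ray("w",(200+u/5,150+v/5),z,c)[:2].round(1)
print("tab top outer",P(230,225,24),P(464,211,24))
print("tab top inner",P(230,260,24),P(464,245,24))
print("tab bottom outer",P(236,197,0),P(458,186,0))
```

```text
tab top outer [496.2 227. ] [537.6 234.9]
tab top inner [496.8 220.5] [538.5 228.6]
tab bottom outer [495.  226.5] [537.7 234.2]
```

drive_tool(
  motion=[
    [[-0.0026,0.0095,0],[0,0,0]],
    [[-0.0026,0.0095,0],[0,0,0]],
    [[-0.0026,0.0095,0],[0,0,0]],
    [[-0.0026,0.0095,0],[0,0,0]],
    [[-0.0026,0.0095,0],[0,0,0]],
    [[-0.0026,0.0095,0],[0,0,0]],
    [[0,0,-0.02],[0,0,0]],
    [[0,0,-0.03],[0,0,0]],
    [[0,0,-0.03],[0,0,0]],
    [[0,0,-0.015],[0,0,0]],
  ],
)

```text
time_s: 9.62
ee_pos: [509.5, 267.5, 16.0]
ee_rot: [179.9, 0.2, 7.1]
force: [0.5, -0.6, -1.0]
gripper_width: 0.6
```

drive_tool(
  motion=[
    [[0,0,-0.008],[0,0,0]],
    [[0,0,-0.004],[0,0,0]],
    [[0.0004,-0.003,0],[0,0,0]],
    [[0.0004,-0.003,0],[0,0,0]],
    [[0.0004,-0.003,0],[0,0,0]],
    [[0.0004,-0.003,0],[0,0,0]],
    [[0.0004,-0.003,0],[0,0,0]],
    [[0.0004,-0.003,0],[0,0,0]],
    [[0,0,0],[0,0,0]],
    [[0,0,0],[0,0,0]],
  ],
)

```text
time_s: 10.45
ee_pos: [514.0, 249.7, 7.2]
ee_rot: [-180.0, -0.0, 7.1]
force: [-0.2, -0.6, -0.3]
gripper_width: 0.4
```

drive_tool(
  motion=[
    [[0.0004,-0.003,0],[0,0,0]],
    [[0.0004,-0.003,0],[0,0,0]],
    [[0.0004,-0.003,0],[0,0,0]],
    [[0.0004,-0.003,0],[0,0,0]],
    [[0.0004,-0.003,0],[0,0,0]],
    [[0.0004,-0.003,0],[0,0,0]],
    [[0.0004,-0.003,0],[0,0,0]],
    [[0.0004,-0.003,0],[0,0,0]],
    [[0,0,0],[0,0,0]],
    [[0,0,0],[0,0,0]],
  ],
)

```text
time_s: 11.28
ee_pos: [516.8, 225.4, 6.8]
ee_rot: [180.0, 0.0, 7.1]
force: [0.3, -0.2, 0.5]
gripper_width: 0.5
```

Run:
```python
from h import *
s=env.state();print(s["time_s"],s["ee_pos"],s["force"],s["torque"])
for n in("side","wrist","top"): cv2.imwrite(f"pics/{n}4.png",env.grab_frame(n)[:,:,::-1])
a=cv2.imread("pics/side4.png")[140:270,205:355]
cv2.imwrite("pics/s4z.png",cv2.resize(a,None,fx=4.5,fy=4.5,interpolation=cv2.INTER_CUBIC))
a=cv2.imread("pics/top4.png")[120:295,215:415]
cv2.imwrite("pics/t4z.png",cv2.resize(a,None,fx=4,fy=3.4,interpolation=cv2.INTER_CUBIC))
```

```text
11.2833 [516.83880542 225.36770614   6.77657863] [ 0.31679627 -0.15086686  0.47900619] [-0.13685259  0.08943663  0.01532129]
```

View pics/s4z.png

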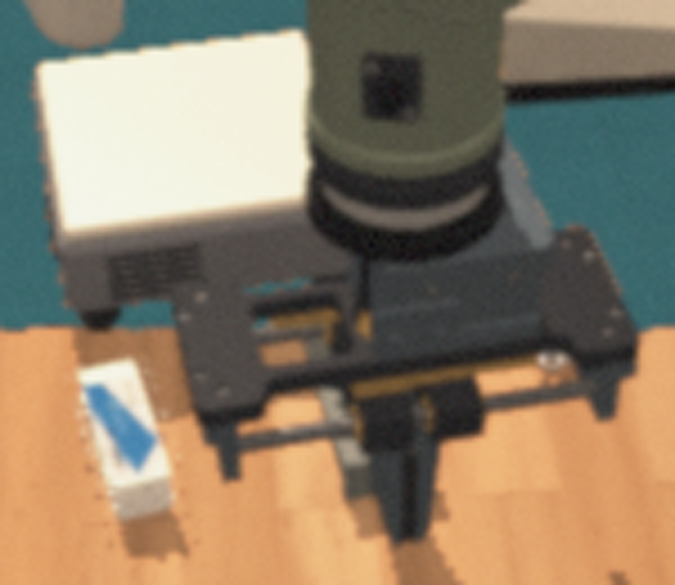

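View pics/t4z.png

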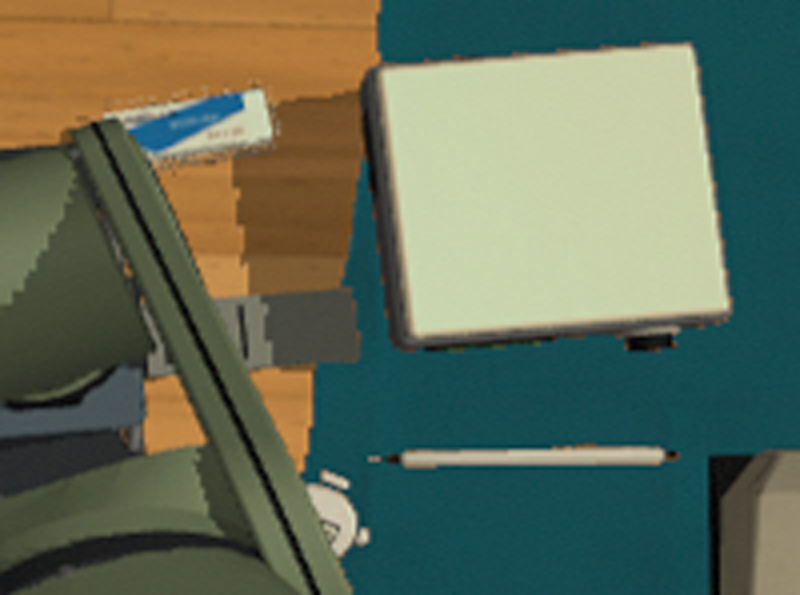

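View pics/wrist4.png

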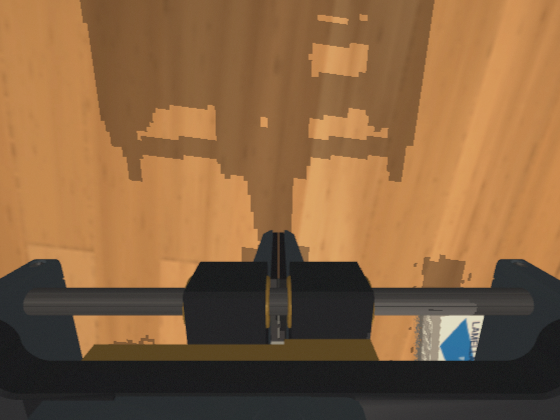

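Top view: the wedge's tip edge now runs from (352,287) to (358,360) in the zoom, and its lower edge comes from (150,375). The stirrer has not moved.

Run:
```python
from h import *
z=lambda u,v:(215+u/4,120+v/3.4)
A=ray("top",z(352,287),2)[:2];B=ray("top",z(358,360),2)[:2];D=ray("top",z(150,375),14)[:2];E_=ray("top",z(215,298),10)[:2]
print(A,B,D,E_,(A+B)/2)
print("tip edge ang",np.degrees(np.arctan2(*(A-B)[::-1])),"edge",np.degrees(np.arctan2(D[0]-B[0],B[1]-D[1])), np.degrees(np.arctan2(A[0]-E_[0],E_[1]-A[1])))
```

```text
[554.55019039  92.26920554] [514.19291869  88.5179233 ] [502.51779328 185.37730663] [545.77004205 156.58094532] [534.37155454  90.39356442]
tip edge ang 5.3104883206511495 edge -173.12690566061312 7.774232059436739
```

Flush at about 7°, axis within ~1 mm of the foot. Pushing on, about 44 mm of travel expected before contact.

drive_tool(
  motion=[
    [[0.0005,-0.004,0],[0,0,0]],
    [[0.0005,-0.004,0],[0,0,0]],
    [[0.0005,-0.004,0],[0,0,0]],
    [[0.0005,-0.004,0],[0,0,0]],
    [[0.0005,-0.004,0],[0,0,0]],
    [[0.0005,-0.004,0],[0,0,0]],
    [[0.0005,-0.004,0],[0,0,0]],
    [[0.0004,-0.003,0],[0,0,0]],
    [[0.0002,-0.002,0],[0,0,0]],
    [[0,0,0],[0,0,0]],
  ],
)

```text
time_s: 12.27
ee_pos: [521.2, 192.4, 7.0]
ee_rot: [180.0, 0.0, 7.1]
force: [0.8, 0.3, -0.6]
gripper_width: 0.6
```

drive_tool(
  motion=[
    [[0.0001,-0.0006,0],[0,0,0]],
    [[0.0001,-0.0006,0],[0,0,0]],
    [[0.0001,-0.0006,0],[0,0,0]],
    [[0.0001,-0.0006,0],[0,0,0]],
    [[0.0001,-0.0006,0],[0,0,0]],
    [[0,-0.0006,0],[0,0,0]],
    [[0,-0.0006,0],[0,0,0]],
    [[0,-0.0006,0],[0,0,0]],
    [[0,-0.0006,0],[0,0,0]],
    [[0,-0.0006,0],[0,0,0]],
  ],
)

```text
time_s: 13.1
ee_pos: [521.7, 186.8, 7.0]
ee_rot: [-180.0, -0.0, 7.1]
force: [0.2, 0.9, 0.8]
gripper_width: 0.2
```

drive_tool(
  motion=[
    [[0,-0.0004,0],[0,0,0]],
    [[0.0001,-0.0004,0],[0,0,0]],
    [[0,-0.0004,0],[0,0,0]],
    [[0.0001,-0.0004,0],[0,0,0]],
    [[0,-0.0004,0],[0,0,0]],
    [[0.0001,-0.0004,0],[0,0,0]],
    [[0,-0.0004,0],[0,0,0]],
    [[0.0001,-0.0004,0],[0,0,0]],
    [[0,-0.0004,0],[0,0,0]],
    [[0,-0.0004,0],[0,0,0]],
  ],
)

```text
time_s: 13.93
ee_pos: [522.1, 182.9, 7.0]
ee_rot: [-180.0, -0.0, 7.1]
force: [0.5, 1.1, 1.2]
gripper_width: 0.4
```

drive_tool(
  motion=[
    [[0,-0.0003,0],[0,0,0]],
    [[0.0001,-0.0003,0],[0,0,0]],
    [[0,-0.0003,0],[0,0,0]],
    [[0.0001,-0.0003,0],[0,0,0]],
    [[0,-0.0003,0],[0,0,0]],
    [[0.0001,-0.0003,0],[0,0,0]],
    [[0,-0.0003,0],[0,0,0]],
    [[0,-0.0003,0],[0,0,0]],
    [[0,-0.0003,0],[0,0,0]],
    [[0,-0.0003,0],[0,0,0]],
  ],
)

```text
time_s: 14.77
ee_pos: [522.4, 179.8, 7.0]
ee_rot: [180.0, -0.0, 7.1]
force: [-0.3, 1.0, 1.5]
gripper_width: 0.6
```

```bash
cat > look.py <<'E'
import sys
from h import *
k=sys.argv[1]
s=env.state();print(s["time_s"],s["ee_pos"],s["force"],s["torque"])
for n in("side","top"): cv2.imwrite(f"pics/{n}{k}.png",env.grab_frame(n)[:,:,::-1])
a=cv2.imread(f"pics/side{k}.png")[140:270,205:355]
cv2.imwrite(f"pics/s{k}z.png",cv2.resize(a,None,fx=4.5,fy=4.5,interpolation=cv2.INTER_CUBIC))
t=cv2.imread(f"pics/top{k}.png");cv2.imwrite(f"pics/t{k}z.png",cv2.resize(t[120:295,215:415],None,fx=4,fy=3.4,interpolation=cv2.INTER_CUBIC))
m=((t.min(2)>120)*255).astype(np.uint8)
W=np.array([ray("top",p[0],70)[:2] for p in quad(m,(295,120,410,235))],np.float32)
print(cv2.minAreaRect(W))
E
python3 look.py 5
```

```text
14.7667 [522.38110594 179.81884109   6.96978817] [-0.3275358   1.03192517  1.45041132] [0.11001232 0.01545602 0.09437915]
((602.287353515625, 10.752700805664062), (140.37730407714844, 138.98275756835938), 7.089892864227295)
```

View pics/t5z.png

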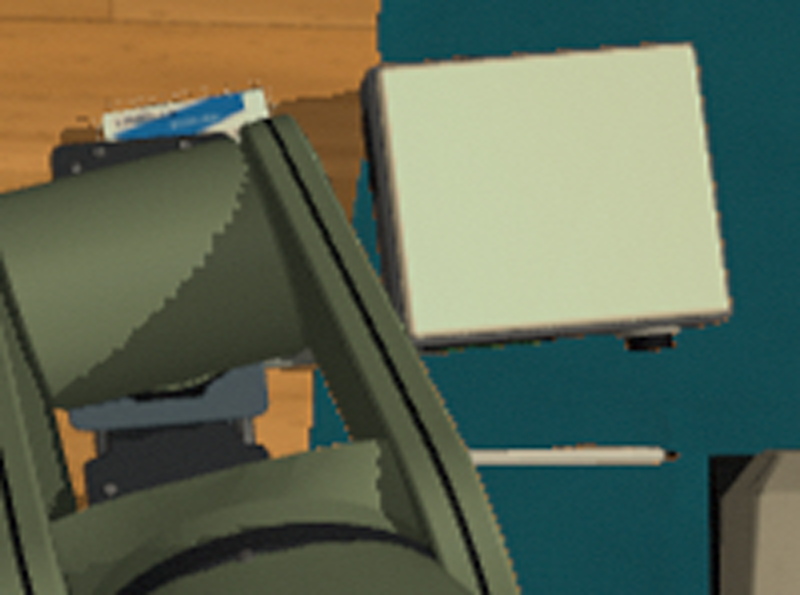

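drive_tool(
  motion=[
    [[0,-0.0002,0],[0,0,0]],
    [[0,-0.0002,0],[0,0,0]],
    [[0.0001,-0.0002,0],[0,0,0]],
    [[0,-0.0002,0],[0,0,0]],
    [[0,-0.0002,0],[0,0,0]],
    [[0,-0.0002,0],[0,0,0]],
    [[0.0001,-0.0002,0],[0,0,0]],
    [[0,-0.0002,0],[0,0,0]],
    [[0,-0.0002,0],[0,0,0]],
    [[0,-0.0002,0],[0,0,0]],
  ],
)

```text
time_s: 15.7
ee_pos: [522.5, 177.8, 6.9]
ee_rot: [180.0, -0.0, 7.1]
force: [-0.3, 0.9, 1.2]
gripper_width: 0.5
```

drive_tool(
  motion=[
    [[0,-0.0002,0],[0,0,0]],
    [[0,-0.0002,0],[0,0,0]],
    [[0.0001,-0.0002,0],[0,0,0]],
    [[0,-0.0002,0],[0,0,0]],
    [[0,-0.0002,0],[0,0,0]],
    [[0,-0.0002,0],[0,0,0]],
    [[0.0001,-0.0002,0],[0,0,0]],
    [[0,-0.0002,0],[0,0,0]],
    [[0,-0.0002,0],[0,0,0]],
    [[0,-0.0002,0],[0,0,0]],
  ],
)

```text
time_s: 16.53
ee_pos: [522.8, 175.8, 7.0]
ee_rot: [180.0, -0.0, 7.1]
force: [-0.1, 0.9, 0.0]
gripper_width: 0.5
```

drive_tool(
  motion=[
    [[0,-0.0003,0],[0,0,0]],
    [[0,-0.0003,0],[0,0,0]],
    [[0.0001,-0.0003,0],[0,0,0]],
    [[0,-0.0003,0],[0,0,0]],
    [[0.0001,-0.0003,0],[0,0,0]],
    [[0,-0.0003,0],[0,0,0]],
    [[0.0001,-0.0003,0],[0,0,0]],
    [[0,-0.0002,0],[0,0,0]],
    [[0,-0.0002,0],[0,0,0]],
    [[0,0,0],[0,0,0]],
  ],
)

```text
time_s: 17.37
ee_pos: [523.1, 173.5, 7.0]
ee_rot: [-180.0, -0.0, 7.1]
force: [-0.9, 2.8, 0.3]
gripper_width: 0.8
```

drive_tool(
  motion=[
    [[0,-0.0003,0],[0,0,0]],
    [[0,-0.0003,0],[0,0,0]],
    [[0.0001,-0.0003,0],[0,0,0]],
    [[0,-0.0003,0],[0,0,0]],
    [[0.0001,-0.0003,0],[0,0,0]],
    [[0,-0.0003,0],[0,0,0]],
    [[0.0001,-0.0003,0],[0,0,0]],
    [[0,-0.0002,0],[0,0,0]],
    [[0,-0.0002,0],[0,0,0]],
    [[0,0,0],[0,0,0]],
  ],
)

```text
time_s: 18.2
ee_pos: [523.3, 170.8, 7.0]
ee_rot: [-180.0, 0.0, 7.1]
force: [-0.7, 3.9, -0.4]
gripper_width: 0.5
```

```bash
python3 look.py 6
```

```text
18.2 [523.30225489 170.84689442   6.96914079] [-0.67049482  3.87870988 -0.40090847] [ 0.65751218  0.20242493 -0.04471319]
((602.4719848632812, 9.514801025390625), (140.2720489501953, 139.03175354003906), 7.71439790725708)
```

View pics/s6z.png

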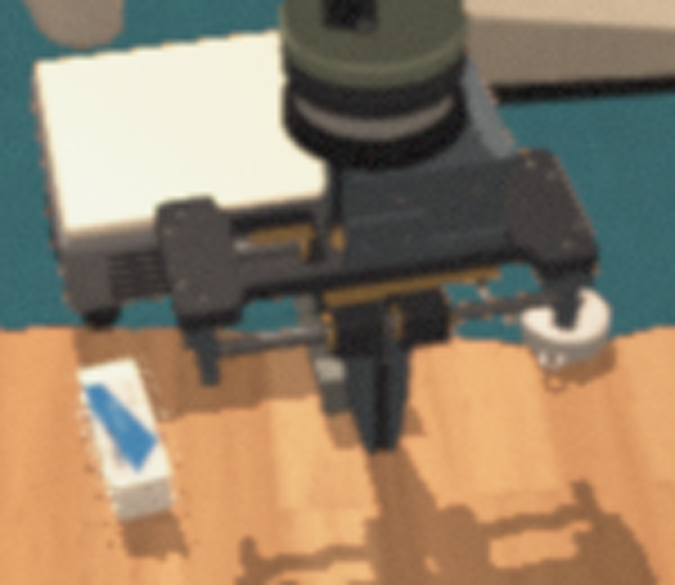

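Contact: force rose to about 4 N and the stirrer shifted only about 1 mm. I stop pushing and back off straight, then go up.

drive_tool(
  motion=[
    [[-0.0003,0.002,0],[0,0,0]],
    [[-0.0005,0.004,0],[0,0,0]],
    [[-0.001,0.008,0],[0,0,0]],
    [[-0.001,0.008,0],[0,0,0]],
    [[-0.001,0.008,0.01],[0,0,0]],
    [[0,0.003,0.02],[0,0,0]],
    [[0,0,0.03],[0,0,0]],
    [[0,0,0.03],[0,0,0]],
    [[0,0,0.02],[0,0,0]],
    [[0,0,0],[0,0,0]],
  ],
)

```text
time_s: 19.13
ee_pos: [522.5, 205.7, 122.6]
ee_rot: [-179.9, -0.6, 7.2]
force: [1.5, 0.2, 0.4]
gripper_width: 0.7
```

```bash
python3 look.py 7
```

```text
19.1333 [522.4772303  205.73667323 122.5576382 ] [1.51068154 0.24496786 0.38450688] [-0.07066099  0.01989038 -0.06175116]
((602.4572143554688, 9.530815124511719), (140.4575958251953, 139.10293579101562), 7.797530174255371)
```

View pics/s7z.png

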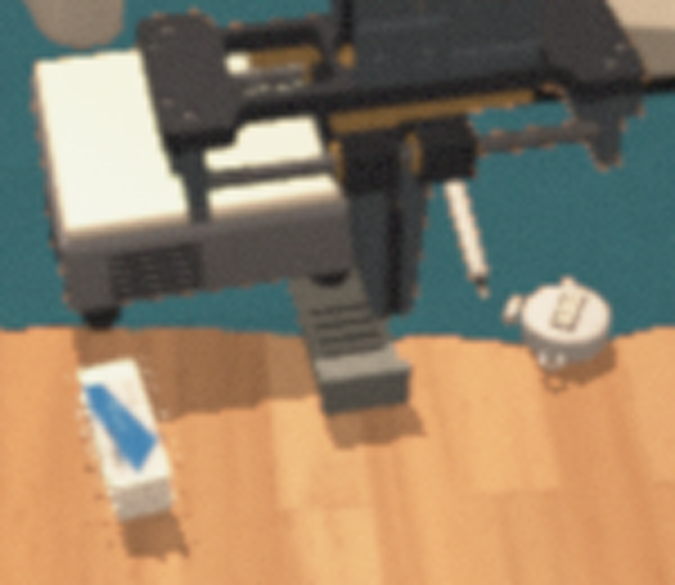

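View pics/t7z.png

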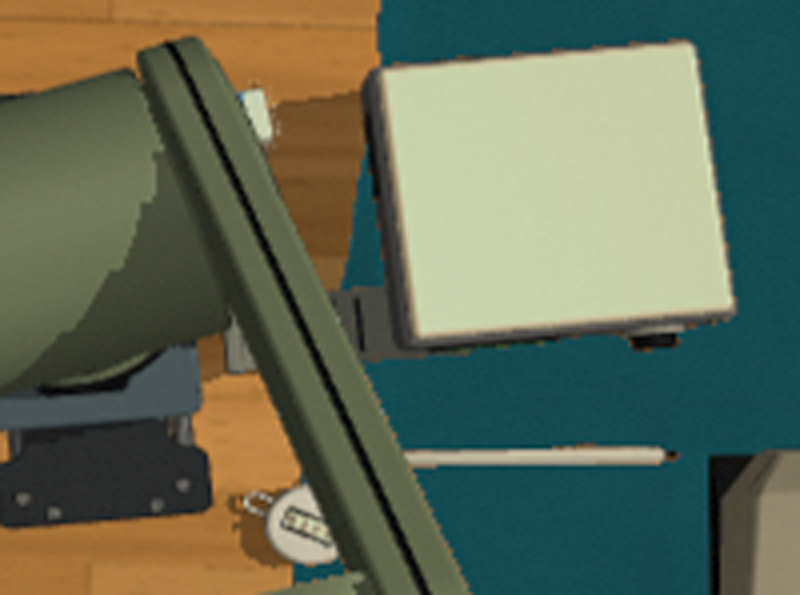

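Side view: the foot, at (330,270), sits on the ramp near the middle of the wedge's width. The case, counter and pen are untouched. Now back to the press point.

drive_tool(
  motion=[
    [[0.0018,-0.016,0],[0,0,0]],
    [[0.0018,-0.0165,0],[0,0,0]],
    [[0.0018,-0.0165,0],[0,0,0]],
    [[0.0018,-0.0165,0],[0,0,0]],
    [[0.0018,-0.0165,0],[0,0,0]],
    [[0.0018,-0.0165,0],[0,0,0]],
    [[0.0018,-0.0165,0],[0,0,0]],
    [[0.0018,-0.0165,-0.01],[0,0,0]],
    [[0.0018,-0.016,-0.012],[0,0,0]],
    [[0,0,-0.012],[0,0,0]],
  ],
)

```text
time_s: 20.07
ee_pos: [535.0, 54.2, 81.4]
ee_rot: [179.9, 0.1, 7.0]
force: [-0.0, -1.2, 0.1]
gripper_width: 0.5
```

drive_tool(
  motion=[
    [[0.002,0.002,0],[0,0,0.003]],
    [[0.002,0.002,0],[0,0,0.003]],
    [[0,0,0],[0,0,0.003]],
    [[0,0,-0.002],[0,0,0]],
    [[0,0,-0.002],[0,0,0]],
    [[0,0,-0.001],[0,0,0]],
    [[0,0,0],[0,0,0]],
    [[0,0,0],[0,0,0]],
    [[0,0,0],[0,0,0]],
    [[0,0,0],[0,0,0]],
  ],
)

```text
time_s: 20.9
ee_pos: [539.8, 60.3, 78.1]
ee_rot: [180.0, -0.0, 7.6]
force: [1.3, 0.5, -0.4]
gripper_width: 0.8
```

drive_tool(
  motion=[
    [[0,0,-0.0005],[0,0,0]],
    [[0,0,-0.0005],[0,0,0]],
    [[0,0,-0.0005],[0,0,0]],
    [[0,0,-0.0005],[0,0,0]],
    [[0,0,-0.0005],[0,0,0]],
    [[0,0,-0.0005],[0,0,0]],
    [[0,0,-0.0005],[0,0,0]],
    [[0,0,-0.0005],[0,0,0]],
    [[0,0,0],[0,0,0]],
    [[0,0,0],[0,0,0]],
  ],
)

```text
time_s: 21.73
ee_pos: [539.7, 60.4, 74.0]
ee_rot: [-180.0, -0.0, 7.6]
force: [-0.6, -0.3, 0.7]
gripper_width: 0.3
```

drive_tool(
  motion=[
    [[-0.0003,-0.0008,-0.0005],[0,0,0]],
    [[-0.0003,-0.0008,-0.0005],[0,0,0]],
    [[0,0,-0.0005],[0,0,0]],
    [[0,0,-0.0005],[0,0,0]],
    [[0,0,-0.0005],[0,0,0]],
    [[0,0,-0.0005],[0,0,0]],
    [[0,0,-0.0005],[0,0,0]],
    [[0,0,-0.0003],[0,0,0]],
    [[0,0,0],[0,0,0]],
    [[0,0,0],[0,0,0]],
  ],
)

```text
time_s: 22.57
ee_pos: [539.2, 58.8, 70.3]
ee_rot: [-180.0, -0.0, 7.6]
force: [-0.9, -0.2, 1.5]
gripper_width: 0.6
```

drive_tool(
  motion=[
    [[0,0,-0.0003],[0,0,0]],
    [[0,0,-0.0003],[0,0,0]],
    [[0,0,-0.0003],[0,0,0]],
    [[0,0,-0.0003],[0,0,0]],
    [[0,0,-0.0003],[0,0,0]],
    [[0,0,0],[0,0,0]],
    [[0,0,0],[0,0,0]],
    [[0,0,0],[0,0,0]],
    [[0,0,0],[0,0,0]],
    [[0,0,0],[0,0,0]],
  ],
)

```text
time_s: 23.4
ee_pos: [539.2, 58.8, 70.2]
ee_rot: [-180.0, -0.0, 7.6]
force: [-2.8, 0.0, 11.0]
gripper_width: 0.3
```

Stiff at z 70.2, with no dip. I press a little firmer, relieve the sideways load and check.

drive_tool(
  motion=[
    [[-0.0003,0,-0.0003],[0,0,0]],
    [[-0.0002,0,-0.0002],[0,0,0]],
    [[0,0,-0.0002],[0,0,0]],
    [[0,0,0],[0,0,0]],
    [[0,0,0],[0,0,0]],
    [[0,0,0],[0,0,0]],
    [[0,0,0],[0,0,0]],
    [[0,0,0],[0,0,0]],
    [[0,0,0],[0,0,0]],
    [[0,0,0],[0,0,0]],
  ],
)

```text
time_s: 24.23
ee_pos: [539.1, 58.9, 70.1]
ee_rot: [180.0, -0.1, 7.6]
force: [-4.4, -0.2, 14.2]
gripper_width: -0.3
```

```bash
python3 look.py 8
```

```text
24.2333 [539.09361474  58.87118324  70.10747631] [-4.40606107 -0.15748659 14.18174184] [-0.10823381  0.66851961  0.00313396]
((664.152099609375, 17.183788299560547), (20.514690399169922, 138.19049072265625), 5.030996322631836)
```

View pics/s8z.png

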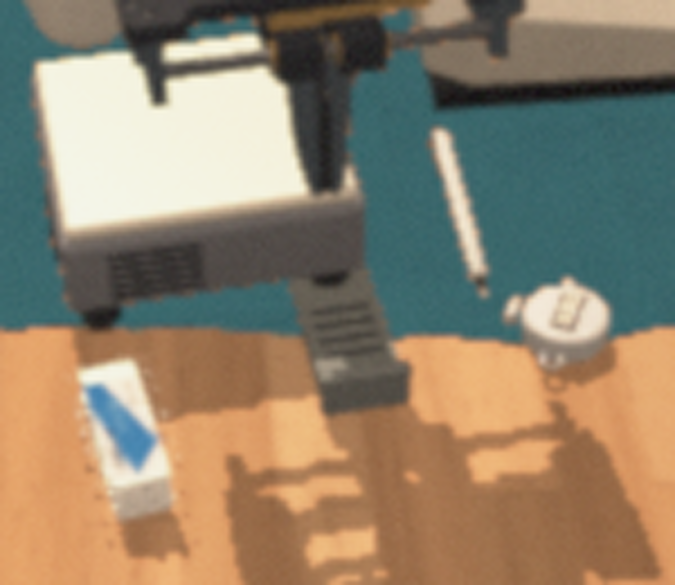

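View pics/t8z.png

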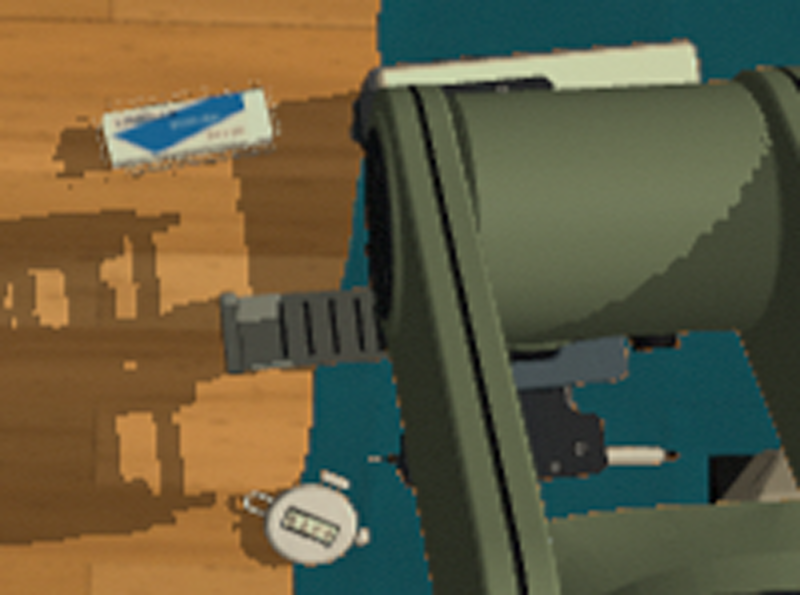

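drive_tool(
  motion=[
    [[-0.0004,0,0],[0,0,0]],
    [[-0.0004,0,0],[0,0,0]],
    [[-0.0002,0,-0.0001],[0,0,0]],
    [[0,0,0],[0,0,0]],
    [[0,0,0],[0,0,0]],
    [[0,0,0],[0,0,0]],
    [[0,0,0],[0,0,0]],
    [[0,0,0],[0,0,0]],
    [[0,0,0],[0,0,0]],
    [[0,0,0],[0,0,0]],
  ],
)

```text
time_s: 25.17
ee_pos: [539.1, 58.9, 70.1]
ee_rot: [180.0, -0.2, 7.6]
force: [-2.7, 0.2, 13.1]
gripper_width: 0.4
```

Steady at z 70.1 with 13 N down and little sideways load. Handing in.

```bash
python3 -c "
from workcell import env
print(env.job_done()); s=env.state(); print(s['time_s'],s['ee_pos'],s['force'])"
```

```text
the job is handed in; nothing more can be done
None
the job is handed in; nothing more can be done
```

The wedge is snug under the short foot and the corner no longer dips. I handed the job in at about 25 s, with the fingertip still pressing the corner.

- **First press:** the corner dipped from z 70.2 to 65.4 mm, about 5 mm, and was stiff there. During that press the sideways load briefly reached about 12 N, because the tipping top carried the fingertip outwards. I followed that drift, and in the pictures afterwards the stirrer was level and in its place.
- **Wedge:** I pushed it by its tab with the shut fingers, thin end first. It lined up with the foot to within about 1 mm, and I stopped when the push force rose to about 4 N.
- **Last press:** the corner held at z 70.1–70.2 mm under 11–14 N, ending at 13 N. The side picture shows the foot resting on the ramp.
- **Imperfections:**
  - In the top picture, snugging the wedge shifted the stirrer by about 1.2 mm and turned it about 0.7°.
  - A sideways load of about 2.7 N remained in the final press.
  - In the final top picture the arm hid most of the stirrer, so I could not re-measure its position there.
- **Other things:** the slide case, counter and pen look untouched in the pictures.

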